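# Load the roller stack on the leaning press post and pump it tight

### The arm

A 6-joint arm with a two-finger parallel gripper is mounted at the origin on the work surface. World frame = base frame: x ahead of the robot, y to its left, z up, the work surface at z = 0. Lengths are in m, angles in rad, forces in N, time in s.
With the tool pointing down it reaches from about 0.275 to 1 m from the base axis. Payload 8.4 kg.
Tool frame: the origin (TCP) lies on the centre line of the jaws, within the pads' length; the fingertips stand 17 mm ahead of it and the grasp point (between the pads) lies 2 mm behind it (bot.tcp_to_tips is the z of the fingertips in the tool frame, in m); z points along the fingers, y is the line along which they close (so a half turn about z gives the same grasp; the last joint's range is limited). The gripper opens to 85 mm and grips with 20 to 120 N. Pads are 22 mm wide; open, the fingers measure 114 mm over their backs; the gripper's body (76 mm by 85 mm) begins 54 mm behind the grasp point. The pads swing forward as they close: fully open they stand 13 mm farther back than shut.
Start: joints at [-1.214, 0.353, 1.633, -0, 1.155, -0.002], TCP at [0.219, -0.585, 0.248] pointing down, gripper open.
Joint ranges: [-2.63, 2.63], [-0.92, 2.1], [0.06, 2.66], [-1.3, 4.44], [0, 2.69], [-3.02, 3.02]. Speed limits (rad/s): [2.22, 2.22, 2.79, 3.14, 3.14, 3.14].

### API

Orientations are given as a unit quaternion [x, y, z, w].
In Python, from workcell import bot, hand, kinematics, get_obs, vision, hand_in gives the robot as it stands. The module is installed in compiled form; this text tells all that it offers. Calls block until the motion is done:
- bot.reach(position, orientation): joint-space move of the TCP to a pose.
- bot.servo_line(position, ori=None, velocity=0.15): straight line of the TCP; ori=None keeps the orientation; velocity is the mean speed in m/s.
- bot.goto_joints(angles): joint-space move.
- hand.move_gripper(opening, strength=None): finger opening in m; strength is the grip in N (None keeps the last); returns when the fingers have stopped.
- bot.dwell(seconds).
- kinematics.solve_ik(position, orientation): joint angles nearest the present ones, or None.
- get_obs(): the state.
- vision.read_camera(name): name is "side" or "top"; returns a dict with "frame" (400x640x3 uint8, red, green, blue), "intrinsics" (3x3 intrinsics, pixels), "dist" ([k1, k2, p1, p2, k3] as OpenCV has them; the pictures are not rectified), "view" (4x4, takes a point from world to camera coordinates). Camera axes: x right, y down, z forward; pixel columns grow to the right and rows downward; lengths in m; the calibration is good to about 2 mm. A picture is of the moment at which its call begins. There is no depth.
A pose or a line that the arm cannot do raises bot.IKError and nothing moves.
- hand_in(): hands the job in; it is judged then, once.
The state is a dict: "time_s": time; "joint_pos": joint angles; "joint_vel": joint speeds; "joint_efforts": joint torques, N m; "position": TCP position; "orientation": TCP orientation; "wrist_force": force on the tool from outside, world axes, zero at the start; "ft_torque": the same for the moment, N m; "gripper_width": finger opening in m; "grip_force": force on a finger pad.
Only numpy, scipy, OpenCV 4.12 (cv2) and the standard library are available. Lean on these libraries where they do the work, as an engineer would, in place of code of your own. Each camera call takes 0.05 s, during which the arm holds its last target. There are 200 camera calls.

### The job

Load the parts press: thread the grey nylon roller down the leaning steel post until it is fully home on its seat, then the bronze collar fully home on top of it. Then pump the black-handled hand lever through at least three full strokes, letting it come right back up after each, to lock the stack. Do not press the red release button, and leave the other parts on the counter where they lie.

Things in the scene. Friction and masses are not known exactly. Their poses are not given: they have to be found in the camera images.
- press: Blue parts press bolted to the counter: base plate 200 x 340 x 18 mm. Origin on the counter under the press; its x axis points away from the operator, y to the left, z up. The post stands on its left (+y) half, the pump with the lever on its right (-y) half
- post: Steel locating post, 18 mm in diameter for 50 mm, then a cone to 8 mm at 60 mm. Origin at its foot, at the centre of its seat (dark flange, 64 mm across, on a 72 mm square blue block), 88 mm above the counter; z runs up the post, which leans 30 degrees (0.524 rad) from vertical towards the -x of the press, the operator. Rings may not slide down by themselves: carry or push them home
- post_tip (a point): Tip of the post, 60 mm up its axis from the seat
- roller: Grey nylon roller, a ring of 46 mm outside and 22 mm bore diameter, 26 mm tall, lying flat on the counter with its bore upright; either end may go first. Origin at the centre of its underside, z along the bore
- roller_mid (a point): Middle of the roller, on its axis, 13 mm from either end. Home: 13 mm up the post from the seat
- collar: Bronze (brass-coloured) collar, a ring of 42 mm outside and 22 mm bore diameter, 18 mm tall, lying flat on the counter with its bore upright; either end may go first. Origin at the centre of its underside, z along the bore
- collar_mid (a point): Middle of the collar, on its axis, 9 mm from either end. Home on the roller: 35 mm up the post from the seat
- lever (a joint): Angle of the sprung hand lever of the pump, rad: 0 up at rest, 0.62 at the bottom stop. A full stroke goes beyond 0.52 and back below 0.10. About 4 N at the handle starts it and 10 N holds it down; the spring brings it back up when let go
- lever_grip (a point): Centre of the lever's black cross handle, a bar of 20 mm diameter and 92 mm long, parallel to the press's y axis. It is 150 mm from the pivot; at rest the arm rises 50 degrees above level from the pivot towards the press's -x (the operator), and it goes down as it is pumped
- lever_pivot (a point): Pivot of the lever, 98 mm above the counter; the hinge axis runs along the press's y
- release (a joint): Travel of the big red release button, m: 0 up, 0.006 fully pressed. Leave it alone
- release_top (a point): Top of the red release button, 40 mm in diameter, between the post and the lever
- link: Titanium knee link, silver bar with round eyes, 126 x 36 x 18 mm, lying flat. Bystander. Origin at its underside
- bracket: Black carbon ankle bracket, an L of 75 x 45 mm and 58 mm tall. Bystander. Origin at its underside
- adapter: Chrome offset adapter, two offset discs, 60 x 48 mm and 38 mm tall. Bystander. Origin at its underside
- wrench: Steel wrench 160 mm long, lying flat. Bystander. Origin at its underside
- bottle: Small blue bottle with a red cap, 38 mm across, 95 mm tall. Bystander. Origin at its underside
- jar: White jar with a black cap, 60 mm across, 55 mm tall. Bystander. Origin at its underside
There are look-alikes about, which are no part of the job. Leave any blue look-alike of the collar alone.

How it is judged:
On the way, in this order (a step that is already met when the one before it is completed fails the run):
1. the grey roller is threaded fully home on the post (z of roller_mid in the frame of post between 0.01 and 0.0165 m and x of roller_mid in the frame of post between -0.005 and 0.005 m and y of roller_mid in the frame of post between -0.005 and 0.005 m and angle between the z axis of roller and the z axis of post, either way round below 0.12 rad), for 0.2 s.
2. the bronze collar is threaded down until it sits on the roller, the roller still home (all of step 1 and z of collar_mid in the frame of post between 0.032 and 0.0385 m and x of collar_mid in the frame of post between -0.005 and 0.005 m and y of collar_mid in the frame of post between -0.005 and 0.005 m and angle between the z axis of collar and the z axis of post, either way round below 0.12 rad), for 0.2 s.
3. first stroke: the lever is pushed down beyond 0.52 rad, both rings home (all of step 2 and value of joint lever above 0.52 rad), for 0.05 s.
4. the lever comes back up, below 0.10 rad (value of joint lever below 0.1 rad), for 0.05 s.
5. second stroke: the lever is pushed down beyond 0.52 rad, both rings home (all of step 3), for 0.05 s.
6. the lever comes back up, below 0.10 rad (value of joint lever below 0.1 rad), for 0.05 s.
7. third stroke: the lever is pushed down beyond 0.52 rad, both rings home (all of step 5), for 0.05 s.
At the end, for the whole second after the job is handed in: The roller sits on the seat (its middle 10 to 16.5 mm up the post) and the collar on the roller (its middle 32 to 38.5 mm up the post), both within 5 mm of the post's axis in x and y and aligned with it within 0.12 rad, at rest; the lever is back up, below 0.10 rad (all of step 2 and value of joint lever below 0.1 rad and linear speed of each of roller, collar below 0.02 m/s); the robot touches nothing.
It fails at once if the red release button is pressed more than 3 mm (value of joint release above 0.003 m).
It fails at once if a bystander is moved more than 25 mm (distance of any of link, bracket, adapter, wrench, bottle, jar from where it was at the start of the episode above 0.025 m).
It also fails if it takes over 72 s, if anything falls off the work surface, if the arm or the gripper's body presses on something with over 40 N, if the wrist force passes 120 N, or if a joint passes its speed limit or range.

## Working session

There is one attempt and no reset: what is moved stays moved. The work goes in short steps, each a Python script; the robot and the scene stay as the last script left them, time stands still between calls to the robot, and variables do not carry over. Pictures are saved under pics/ and viewed, at most 10 in all, crops included, and the job is handed in when it is done.

```bash
mkdir -p pics; ls; python3 - <<'E'
from workcell import bot,hand,kinematics,get_obs,vision
import cv2,numpy as np,pickle
d={}
for n in("top","side"):
    r=vision.read_camera(n); d[n]=r
    cv2.imwrite(f"pics/{n}0.png",r["frame"][:,:,::-1])
    print(n,r["intrinsics"],r["dist"],np.round(r["view"],4))
pickle.dump(d,open("cam0.pkl","wb"))
o=get_obs();print(o)
E
```

```text
pics
top [[439.05059744   0.         318.00002017]
 [  0.         439.05059744 200.21294209]
 [  0.           0.           1.        ]] [-0.12174141  0.          0.          0.          0.        ] [[ 0.0047 -1.     -0.0058  0.0269]
 [-0.9935 -0.004  -0.1138  0.5648]
 [ 0.1138  0.0063 -0.9935  1.4806]
 [ 0.      0.      0.      1.    ]]
side [[439.91865729   0.         320.6477968 ]
 [  0.         439.91865729 202.64662192]
 [  0.           0.           1.        ]] [-0.01082058  0.          0.          0.          0.        ] [[-8.3590e-01 -5.4880e-01  8.0000e-04  4.6320e-01]
 [-2.7510e-01  4.1780e-01 -8.6590e-01  2.5790e-01]
 [ 4.7490e-01 -7.2410e-01 -5.0020e-01  1.0522e+00]
 [ 0.0000e+00  0.0000e+00  0.0000e+00  1.0000e+00]]
{'time_s': 0.1, 'joint_pos': array([-1.21439075e+00,  3.53578960e-01,  1.63408780e+00,  3.11059191e-05,
        1.15518170e+00, -2.38941568e-03]), 'joint_vel': array([ 8.06957720e-05,  1.55807088e-04, -1.31555323e-03,  1.35283514e-04,
        3.10914737e-04,  9.35754818e-05]), 'joint_efforts': array([ 1.33670543e-03, -6.06352258e+01, -3.42817819e+01,  1.24968801e-05,
        3.94956849e-03,  4.47058812e-05]), 'position': array([ 0.21933593, -0.58480446,  0.24762469]), 'orientation': array([ 9.83952308e-01,  1.78430548e-01, -9.65625533e-05, -6.20601417e-04]), 'wrist_force': array([0.42735885, 0.0615405 , 0.65198184]), 'ft_torque': array([-0.00222891,  0.03681626,  0.03217288]), 'grip_force': 0.0, 'gripper_width': 0.08518326197475991}
```

View pics/top0.png

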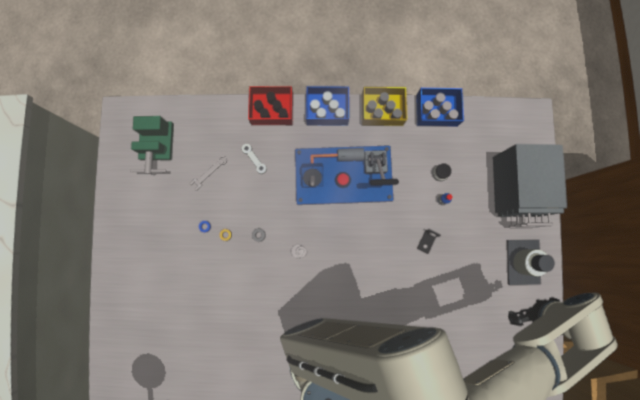

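View pics/side0.png

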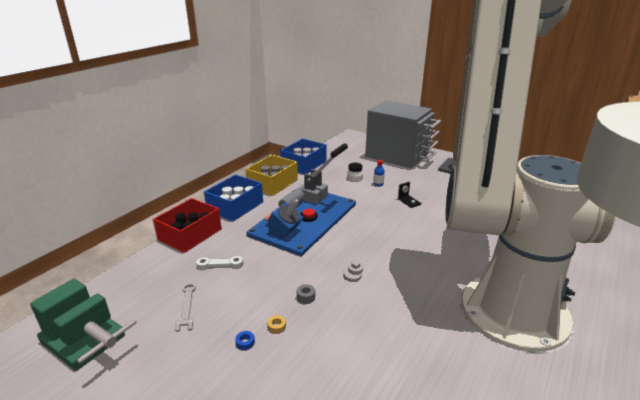

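The top view shows:
- **Rings:** grey ring at (259,235), brass ring at (226,235), blue look-alike at (205,226), chrome adapter at (299,251).
- **Press:** blue base spanning (295..393, 147..204), with the post block at (313,176), the red button at (343,180) and the lever handle at (384,182).

The side view shows the grey ring at (306,294), brass at (277,324), blue at (245,340) and adapter at (354,270).

- **Could be taken for the roller:** grey ring (259,235), chrome adapter (299,251), grey or white parts in the bins (327,104) and (384,105). I choose the grey ring.
- **Could be taken for the collar:** brass ring (226,235), blue ring (205,226), yellow bin (384,105). I choose the brass ring.

Next I'll check both in a close crop and measure.

```bash
cat > h.py <<'E'
import cv2,numpy as np
from scipy.spatial.transform import Rotation as R
def ray(r,uv):
    p=cv2.undistortPoints(np.array([[uv]],float),r["intrinsics"],np.array(r["dist"]))[0,0]
    V=r["view"];d=V[:3,:3].T@np.array([p[0],p[1],1]);return -V[:3,:3].T@V[:3,3],d/np.linalg.norm(d)
def plane(r,uv,z):
    c,d=ray(r,uv);return c+d*(z-c[2])/d[2]
def tri(*ru):
    A=np.zeros((3,3));b=np.zeros(3);L=[ray(*x) for x in ru]
    for c,d in L:
        P=np.eye(3)-np.outer(d,d);A+=P;b+=P@c
    x=np.linalg.solve(A,b);return x,[np.linalg.norm((np.eye(3)-np.outer(d,d))@(x-c)) for c,d in L]
def proj(r,X):
    V=r["view"];return cv2.projectPoints(np.array(X,float).reshape(-1,1,3),cv2.Rodrigues(V[:3,:3])[0],V[:3,3],r["intrinsics"],np.array(r["dist"]))[0].reshape(-1,2)
E
python3 - <<'E'
from h import *
import pickle
d=pickle.load(open("cam0.pkl","rb"))
def blob(mask,box):
    x0,y0,x1,y1=box;m=np.zeros_like(mask);m[y0:y1,x0:x1]=mask[y0:y1,x0:x1]
    c=cv2.findContours(m,cv2.RETR_EXTERNAL,cv2.CHAIN_APPROX_NONE)[0];c=max(c,key=cv2.contourArea)
    return c
def hsv(n):return cv2.cvtColor(d[n]["frame"],cv2.COLOR_RGB2HSV)
boxes={"top":{"brass":(212,222,238,248),"grey":(246,222,272,248),"red":(332,168,356,192),"blue":(285,138,405,212)},
"side":{"brass":(260,310,292,338),"grey":(290,280,322,308),"red":(298,206,320,222),"blue":(240,180,365,255)}}
for n in d:
    H=hsv(n).astype(int);h,s,v=H[...,0],H[...,1],H[...,2]
    M={"brass":(h>10)&(h<32)&(s>110),"red":((h<8)|(h>172))&(s>140),"grey":(v<125),"blue":(h>100)&(h<125)&(s>120)}
    for k,b in boxes[n].items():
        c=blob(M[k].astype(np.uint8),b);x,y,w,hh=cv2.boundingRect(c)
        hull=cv2.convexHull(c);m=cv2.moments(hull);uv=(m["m10"]/m["m00"],m["m01"]/m["m00"])
        hz={"brass":.009,"grey":.013,"red":.05,"blue":.018}[k]
        print(n,k,(x,y,w,hh),np.round(uv,1),np.round(plane(d[n],uv,hz),4))
        if k=="blue":
            q=cv2.boxPoints(cv2.minAreaRect(hull)) if n=="top" else cv2.approxPolyDP(hull,5,True)[:,0]
            for p in q:print("  ",np.round(p,1),np.round(plane(d[n],p,.018),4))
f=d["top"]["frame"];a=cv2.resize(f[138:263,195:405],None,fx=3.8,fy=3.8,interpolation=cv2.INTER_CUBIC)[:,:,::-1]
cv2.imwrite("pics/ctop.png",a)
f=d["side"]["frame"];cv2.imwrite("pics/cside.png",cv2.resize(f[135:350,230:370],None,fx=2.75,fy=2.75,interpolation=cv2.INTER_CUBIC)[:,:,::-1])
E
```

```text
top brass (220, 230, 11, 10) [225.1 234.5] [0.4455 0.3538 0.009 ]
top grey (254, 230, 11, 11) [259.1 234.9] [0.4448 0.2334 0.013 ]
top red (338, 174, 10, 10) [342.5 178.7] [ 0.6372 -0.0543  0.05  ]
top blue (297, 158, 96, 46) [340.5 182.5] [ 0.6291 -0.0488  0.018 ]
   [295.7 158.8] [0.7129 0.1088 0.018 ]
   [390.6 155.7] [ 0.7257 -0.2263  0.018 ]
   [392.1 200. ] [ 0.568  -0.2288  0.018 ]
   [297.1 203.2] [0.5557 0.102  0.018 ]
side brass (268, 316, 18, 17) [276.3 324. ] [0.4424 0.3543 0.009 ]
side grey (296, 286, 19, 19) [305.1 295.1] [0.4404 0.2427 0.013 ]
side red (302, 209, 13, 9) [308.2 213. ] [ 0.6194 -0.0303  0.05  ]
side blue (247, 194, 108, 61) [300.9 222.7] [ 0.6358 -0.0137  0.018 ]
   [354 201] [ 0.5656 -0.2208  0.018 ]
   [302 254] [0.54   0.1154 0.018 ]
   [247 233] [0.7364 0.1207 0.018 ]
   [277 209] [ 0.7483 -0.0379  0.018 ]
   [328 194] [ 0.6642 -0.2138  0.018 ]
```

View pics/ctop.png

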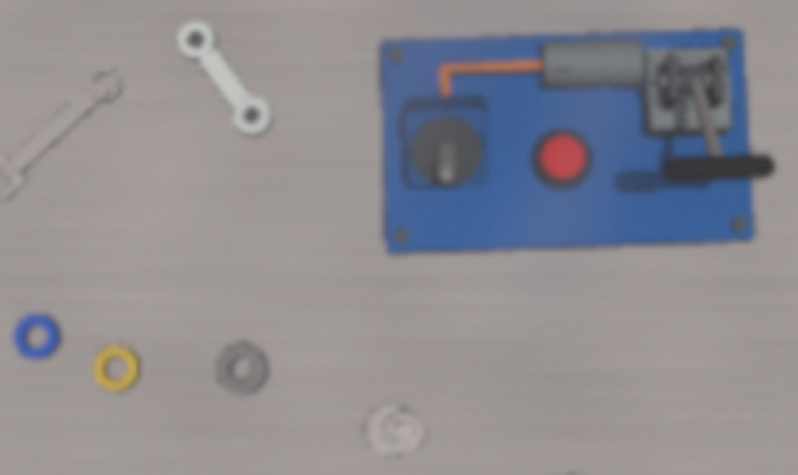

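View pics/cside.png

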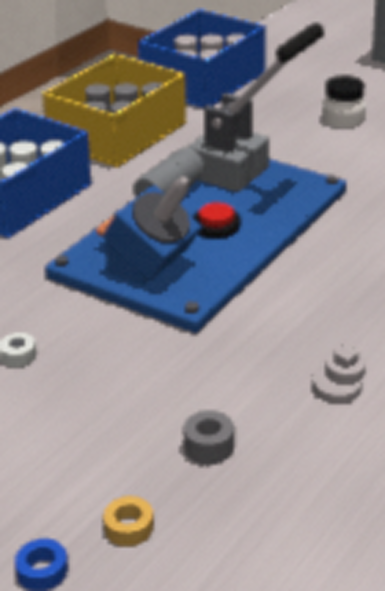

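The crops confirm the choice: grey ring at crop (242,368), brass ring at (116,368), and the blue look-alike at (37,336), which stays untouched. The grey threshold gave a 9 mm mismatch between views, so I'll refine with an enlarged composite of the post, the roller and the lever.

```bash
python3 - <<'E'
from h import *
import pickle
d=pickle.load(open("cam0.pkl","rb"))
P=[("top",300,160,28),("side",278,192,32),("side",290,280,32),("top",362,145,40),("side",300,140,60),("top",245,221,28)]
t=[]
for n,x,y,w in P:
    f=d[n]["frame"][y:y+w,x:x+w,::-1];S=266
    a=cv2.resize(f,(S,S),interpolation=cv2.INTER_CUBIC);a=cv2.convertScaleAbs(a,alpha=1.3,beta=10)
    for k in range(0,w,5 if w<50 else 10):
        q=int((k+.5)*S/w);cv2.line(a,(q,0),(q,S),(0,255,255) ,1) if 0 else (cv2.line(a,(q,0),(q,6),(0,255,0),1),cv2.line(a,(0,q),(6,q),(0,255,0),1))
    t.append(a)
cv2.imwrite("pics/comp.png",np.vstack([np.hstack(t[:3]),np.hstack(t[3:])]))
E
```

```text
(no output)
```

View pics/comp.png

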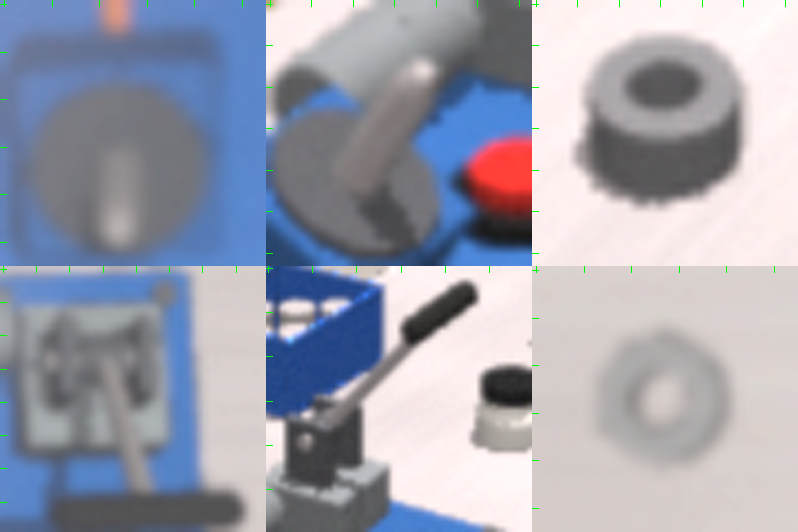

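```bash
python3 - <<'E'
from h import *
import pickle
d=pickle.load(open("cam0.pkl","rb"));T,S=d["top"],d["side"]
px=lambda x,y,w,p:((p[0]+.5)*w/266-.5+x,(p[1]+.5)*w/266-.5+y)
def show(n,a,b,z):
    X,e=tri((T,a),(S,b));print(n,np.round(X,4),np.round(e,4),"top@z",np.round(plane(T,a,z)[:2],4),"side@z",np.round(plane(S,b,z)[:2],4))
show("seat",px(300,160,28,(119,167)),px(278,192,32,(91,182)),.088)
show("tip",px(300,160,28,(118,229)),px(278,192,32,(159,66)),.088+.06*np.cos(np.pi/6))
show("roller",px(245,221,28,(132,131)),px(290,280,32,(131,85.5)),.026)
show("grip",px(362,145,40,(146,244)),px(300,140,60,(175,46)),.098+.15*np.sin(np.radians(50)))
c=lambda p,x,y,s:((p[0]+.5)/s-.5+x,(p[1]+.5)/s-.5+y)
show("brass",(225.1,234.5),(276.3,324.),.009)
show("brasstop",c((116,368),195,138,3.8),c((128,519),230,135,2.75),.018)
show("red",(342.5,178.7),(308.2,213),.045)
show("blue ring",c((37,336),195,138,3.8),c((42,562),230,135,2.75),.018)
for q in [(394,54),(729,42),(738,224),(400,236)]:print("bolt",np.round(plane(T,c(q,195,138,3.8),.02),4))
for q in [(381,41),(742,30),(754,240),(387,253)]:print("corner",np.round(plane(T,c(q,195,138,3.8),.018),4))
for q in [(62,260),(192,308),(332,180)]:print("side bolt",np.round(plane(S,c(q,230,135,2.75),.02),4))
for q in [(196,329),(346,186),(47,272)]:print("side corner",np.round(plane(S,c(q,230,135,2.75),.016),4))
E
```

```text
seat [0.6355 0.0486 0.0833] [0.0013 0.0013] top@z [0.6358 0.0492] side@z [0.6294 0.0541]
tip [0.6049 0.0477 0.1391] [0.0013 0.0013] top@z [0.6058 0.0483] side@z [0.6027 0.0485]
roller [0.4461 0.2343 0.021 ] [0.0005 0.0005] top@z [0.4463 0.2339] side@z [0.4423 0.2387]
grip [ 0.6017 -0.1726  0.2112] [0.0018 0.0018] top@z [ 0.6031 -0.1715] side@z [ 0.598  -0.1699]
brass [0.4446 0.3534 0.0071] [0.0011 0.0011] top@z [0.4455 0.3536] side@z [0.4423 0.3543]
brasstop [0.4448 0.353  0.0085] [0.0009 0.0009] top@z [0.4452 0.3514] side@z [0.4377 0.3597]
red [ 0.6392 -0.056   0.0304] [0.0014 0.0014] top@z [ 0.638  -0.0545] side@z [ 0.6241 -0.0368]
blue ring [0.4734 0.4275 0.0085] [0.0012 0.0012] top@z [0.4739 0.4257] side@z [0.4657 0.4332]
bolt [0.7375 0.0997 0.02  ]
bolt [ 0.7504 -0.2117  0.02  ]
bolt [ 0.5799 -0.2174  0.02  ]
bolt [0.5675 0.0924 0.02  ]
corner [0.7503 0.112  0.018 ]
corner [ 0.7625 -0.2244  0.018 ]
corner [ 0.5654 -0.2322  0.018 ]
corner [0.552  0.1043 0.018 ]
side bolt [0.7348 0.0989 0.02  ]
side bolt [0.5642 0.0934 0.02  ]
side bolt [ 0.5768 -0.2161  0.02  ]
side corner [0.5432 0.1161 0.016 ]
side corner [ 0.5587 -0.2189  0.016 ]
side corner [0.737  0.1212 0.016 ]
```

The refined points agree with the description. The tip triangulates at z = 0.139 (0.140 expected), the grip at 0.211 (0.213 expected), and the seat-to-tip offset is 30 mm along the press x axis. Two independent views of the bolts put the press yaw at about 0.042 rad. The next step is to grasp the roller.

```bash
cat >> h.py <<'E'
YAW=.042; Z=R.from_euler("z",YAW)
SEAT=np.array([.6343,.0490,.088]); AX=Z.apply([-.5,0,np.sqrt(3)/2])
def ori(M): return (Z*R.from_matrix(M)).as_quat()
DOWN=ori(np.array([[1,0,0],[0,-1,0],[0,0,-1.]]))
s,c=.5,np.sqrt(3)/2
TILT=ori(np.array([[c,0,s],[0,-1,0],[s,0,-c]]))
PIV=np.array([.697,-.1675,.098])
def on_post(h,dx=0,dy=0): return SEAT+AX*h+Z.apply([c*dx,dy,s*dx])
def st(tag):
    from workcell import get_obs
    o=get_obs();print(tag,"t%.1f"%o["time_s"],"p",np.round(o["position"],4),"F",np.round(o["wrist_force"],1),"w%.4f g%.1f"%(o["gripper_width"],o["grip_force"]));return o
E
python3 - <<'E'
from workcell import *
from h import *
for p,q in [((.4455,.2348,.022),DOWN),((.4445,.3535,.02),DOWN),(on_post(.022),TILT),(on_post(.13),TILT),((.59,-.1715,.24),DOWN),((.55,-.17,.16),DOWN)]:
    j=kinematics.solve_ik(p,q);print(None if j is None else np.round(j,2))
ro=np.array([.4455,.2348,0])
o=get_obs();bot.servo_line(o["position"]+[0,0,.15],velocity=.3)
hand.move_gripper(.066,60)
bot.reach(ro+[0,0,.2],DOWN);st("above")
bot.servo_line(ro+[0,0,.022],velocity=.15);st("down")
hand.move_gripper(.03,60);st("grip")
bot.servo_line(ro+[0,0,.15],velocity=.2);st("lift")
r=vision.read_camera("side");import cv2;u=proj(r,ro+[0,0,.14])[0].astype(int);print(u)
cv2.imwrite("pics/lift.png",cv2.resize(r["frame"][u[1]-45:u[1]+45,u[0]-60:u[0]+60,::-1],None,fx=5,fy=5))
E
```

```text
[ 0.48  0.51  2.04 -0.    0.59  2.01]
[ 0.67  0.57  1.9  -0.    0.67  2.2 ]
[ 0.09  0.39  2.11 -0.19  0.12  1.8 ]
[ 0.09  0.14  2.16 -0.08  0.32  1.69]
[-0.29  0.34  1.67 -0.    1.13  1.24]
[-0.3   0.38  1.82 -0.    0.95  1.23]
above t4.1 p [0.4459 0.2344 0.2001] F [0.3 0.2 0.2] w0.0660 g0.0
down t5.5 p [0.446  0.2351 0.0227] F [ 0.3 -0.2  0.1] w0.0661 g0.0
grip t5.8 p [0.446  0.2351 0.0233] F [-2.7 -0.7 11.7] w0.0443 g59.5
lift t6.6 p [0.445  0.2345 0.1494] F [-1.1  0.4 -0.8] w0.0441 g61.0
[304 250]
```

View pics/lift.png

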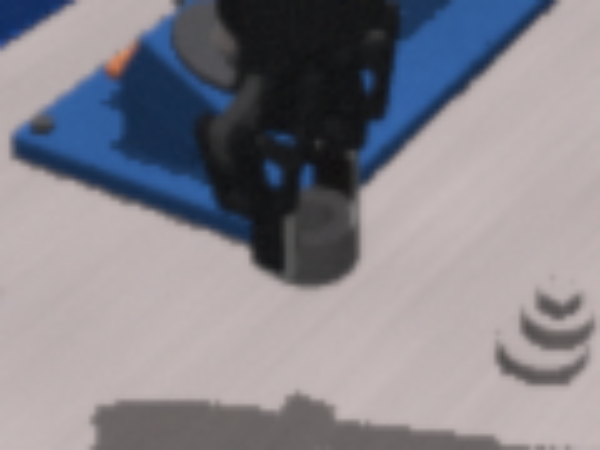

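The roller is held flat between the pads at crop (315,240). Next I thread it with force monitoring.

```bash
cat >> h.py <<'E'
def thread(h0,h1,goal,step=.004,fmax=25):
    """slide down the post from h0 to h1; goal: force along axis at/after which to stop when h<goal"""
    from workcell import bot,get_obs
    h=h0;dx=dy=0.
    while h>h1-1e-9:
        bot.servo_line(on_post(h,dx,dy),velocity=.06)
        o=get_obs();f=o["wrist_force"];fl=Z.inv().apply(f)
        fa=f@AX; fx=fl@[c,0,s]; fy=fl[1]
        print("h%.3f act%.4f fa%.1f fx%.1f fy%.1f w%.4f dx%.4f dy%.4f"%(h,(o["position"]-SEAT)@AX,fa,fx,fy,o["gripper_width"],dx,dy))
        if fa>fmax: print("stop");break
        dx+=np.clip(fx*1e-4,-.001,.001) if abs(fx)>3 else 0; dy+=np.clip(fy*1e-4,-.001,.001) if abs(fy)>3 else 0
        h-=step
    return h,dx,dy
E
python3 - <<'E'
from workcell import *
from h import *
bot.servo_line([.4455,.2348,.26],velocity=.25)
bot.reach(on_post(.13),TILT)
st("pre")
print(thread(.092,.021,0))
r=vision.read_camera("side")
cv2.imwrite("pics/post1.png",cv2.resize(r["frame"][170:260,240:360,::-1],None,fx=5,fy=5))
E
```

```text
pre t8.2 p [0.5689 0.0465 0.1997] F [-0.2 -0.3 -0.7] w0.0439 g61.1
h0.092 act0.0919 fa0.2 fx0.1 fy0.3 w0.0439 dx0.0000 dy0.0000
h0.088 act0.0880 fa-1.0 fx-0.9 fy-0.3 w0.0436 dx0.0000 dy0.0000
h0.084 act0.0838 fa-0.4 fx0.1 fy-0.1 w0.0437 dx0.0000 dy0.0000
h0.080 act0.0798 fa-0.4 fx-0.3 fy1.3 w0.0443 dx0.0000 dy0.0000
h0.076 act0.0758 fa-0.8 fx-0.4 fy0.1 w0.0437 dx0.0000 dy0.0000
h0.072 act0.0718 fa-0.7 fx-0.5 fy1.2 w0.0442 dx0.0000 dy0.0000
h0.068 act0.0678 fa-0.0 fx0.2 fy0.7 w0.0439 dx0.0000 dy0.0000
h0.064 act0.0638 fa-0.5 fx0.3 fy0.1 w0.0438 dx0.0000 dy0.0000
h0.060 act0.0598 fa-0.2 fx-0.4 fy-0.1 w0.0438 dx0.0000 dy0.0000
h0.056 act0.0558 fa-0.5 fx-0.5 fy0.1 w0.0440 dx0.0000 dy0.0000
h0.052 act0.0518 fa-0.4 fx-0.9 fy0.6 w0.0442 dx0.0000 dy0.0000
h0.048 act0.0478 fa-0.5 fx-0.9 fy-0.4 w0.0438 dx0.0000 dy0.0000
h0.044 act0.0438 fa0.3 fx-0.6 fy-0.5 w0.0440 dx0.0000 dy0.0000
h0.040 act0.0398 fa-0.6 fx0.1 fy-0.2 w0.0438 dx0.0000 dy0.0000
h0.036 act0.0358 fa-0.5 fx-0.8 fy0.1 w0.0441 dx0.0000 dy0.0000
h0.032 act0.0318 fa-1.0 fx-1.1 fy0.5 w0.0439 dx0.0000 dy0.0000
h0.028 act0.0278 fa-1.2 fx-0.5 fy-0.6 w0.0440 dx0.0000 dy0.0000
h0.024 act0.0239 fa0.1 fx-0.7 fy0.3 w0.0440 dx0.0000 dy0.0000
(0.019999999999999945, 0.0, 0.0)
```

View pics/post1.png

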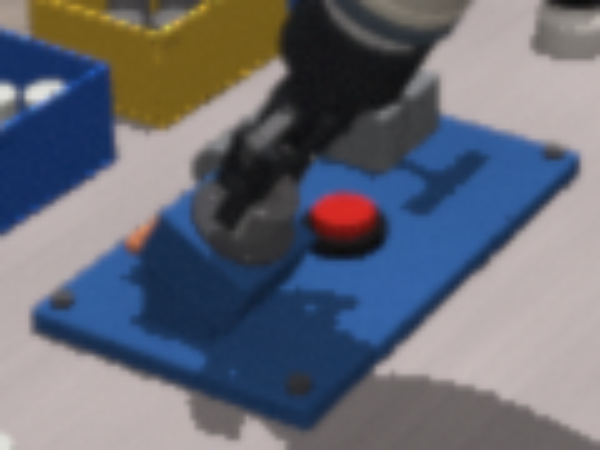

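The roller is threaded on and close to the seat, at crop (245,215), with no contact force so far. I'll continue in 1 mm steps until it seats, then release.

```bash
python3 - <<'E'
from workcell import *
from h import *
h,dx,dy=thread(.023,.012,0,step=.001,fmax=14)
bot.dwell(.2);st("seated")
hand.move_gripper(.058);st("open")
bot.servo_line(on_post(.14),velocity=.25);st("up")
r=vision.read_camera("side")
t=vision.read_camera("top")
a=cv2.resize(r["frame"][180:250,260:345,::-1],(510,420),interpolation=cv2.INTER_CUBIC);cv2.imwrite("pics/post2.png",a)
import pickle;pickle.dump({"side":r,"top":t},open("cam1.pkl","wb"))
print(proj(r,[on_post(.026),on_post(0),on_post(.06)]))
E
```

```text
h0.023 act0.0237 fa17.0 fx-1.6 fy0.1 w0.0439 dx0.0000 dy0.0000
stop
seated t13.7 p [0.6225 0.0485 0.1086] F [-10.9  -0.3  15.1] w0.0441 g62.8
open t14.0 p [0.6229 0.0485 0.1078] F [-0.3  0.  -0.3] w0.0580 g0.0
up t14.6 p [0.5647 0.0461 0.2092] F [-0.3 -1.2 -0.1] w0.0579 g0.0
[[291.70433832 206.67687758]
 [288.23301487 212.20022468]
 [296.38867402 199.22378033]]
```

View pics/post2.png

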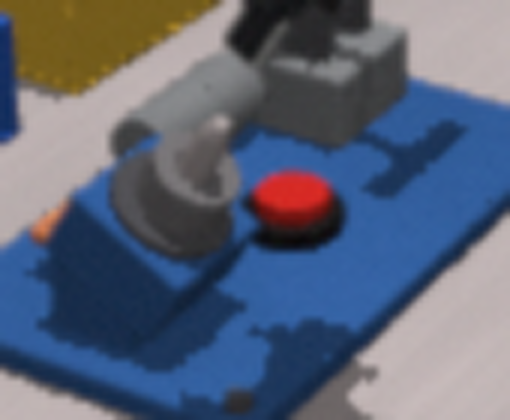

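The roller sits flush on its flange at crop (190,190), and contact came at the expected height (23.7 mm against the 23.3 mm grasp height). Next is the collar.

```bash
python3 - <<'E'
from workcell import *
from h import *
co=np.array([.4445,.3535,0])
bot.servo_line([.50,.08,.27],velocity=.3)
bot.reach(co+[0,0,.16],DOWN)
bot.servo_line(co+[0,0,.02],velocity=.15);st("down")
hand.move_gripper(.03,60);o=st("grip")
assert .036<o["gripper_width"]<.045
bot.servo_line(co+[0,0,.26],velocity=.25)
bot.reach(on_post(.15),TILT);st("pre")
h,dx,dy=thread(.105,.053,0,step=.005,fmax=25)
if h<.054:
    thread(.050,.042,0,step=.001,fmax=14);st("end")
r=vision.read_camera("side")
cv2.imwrite("pics/post3.png",cv2.resize(r["frame"][180:250,260:345,::-1],(510,420),interpolation=cv2.INTER_CUBIC))
E
```

```text
down t17.4 p [0.4451 0.3538 0.0209] F [ 0.4 -0.8 -0.2] w0.0580 g0.0
grip t17.7 p [0.4451 0.354  0.0215] F [-2.  -1.6  8.8] w0.0392 g59.4
pre t20.1 p [0.5597 0.0464 0.2179] F [ 0.1  0.2 -0.5] w0.0392 g60.4
h0.105 act0.1051 fa-0.4 fx0.2 fy0.4 w0.0394 dx0.0000 dy0.0000
h0.100 act0.1000 fa-0.6 fx0.4 fy0.0 w0.0392 dx0.0000 dy0.0000
h0.095 act0.0948 fa-1.1 fx-0.6 fy0.2 w0.0393 dx0.0000 dy0.0000
h0.090 act0.0897 fa-1.0 fx-1.2 fy0.0 w0.0396 dx0.0000 dy0.0000
h0.085 act0.0847 fa-0.6 fx-0.4 fy-0.3 w0.0393 dx0.0000 dy0.0000
h0.080 act0.0797 fa0.3 fx-1.6 fy0.0 w0.0393 dx0.0000 dy0.0000
h0.075 act0.0747 fa-0.8 fx-0.6 fy0.5 w0.0394 dx0.0000 dy0.0000
h0.070 act0.0697 fa-0.1 fx0.4 fy-0.6 w0.0395 dx0.0000 dy0.0000
h0.065 act0.0647 fa-1.0 fx-1.1 fy0.4 w0.0393 dx0.0000 dy0.0000
h0.060 act0.0597 fa-0.7 fx-0.9 fy0.2 w0.0396 dx0.0000 dy0.0000
h0.055 act0.0547 fa-0.8 fx-0.1 fy0.2 w0.0389 dx0.0000 dy0.0000
h0.050 act0.0497 fa-0.5 fx-0.7 fy-0.3 w0.0396 dx0.0000 dy0.0000
h0.049 act0.0490 fa-1.3 fx0.4 fy0.2 w0.0395 dx0.0000 dy0.0000
h0.048 act0.0480 fa1.2 fx-0.4 fy-0.6 w0.0389 dx0.0000 dy0.0000
h0.047 act0.0479 fa20.6 fx-2.2 fy0.8 w0.0392 dx0.0000 dy0.0000
stop
end t24.5 p [0.6105 0.048  0.1296] F [-12.2   0.3  16.7] w0.0392 g62.5
```

Contact came at 47.9 mm (47.5 mm expected). I'll release, check the stack, and do a first cautious stroke.

```bash
cat >> h.py <<'E'
def lev(th,dz=0):
    a=np.radians(50)-th
    return PIV+Z.apply([-.15*np.cos(a),0,.15*np.sin(a)])+[0,0,.027+dz]
def down(th0,th1,dz,step=.06):
    from workcell import bot,get_obs
    for th in np.append(np.arange(th0,th1-1e-6,step),th1):
        bot.servo_line(lev(th,dz),velocity=.1)
        f=get_obs()["wrist_force"];print("th%.2f"%th,np.round(f,1))
        if f[2]>30: print("stop");break
E
python3 - <<'E'
from workcell import *
from h import *
hand.move_gripper(.054)
bot.servo_line(on_post(.14),velocity=.25);st("up")
r=vision.read_camera("side")
cv2.imwrite("pics/post4.png",cv2.resize(r["frame"][180:250,260:345,::-1],(510,420),interpolation=cv2.INTER_CUBIC))
bot.servo_line([.52,.03,.33],velocity=.3)
hand.move_gripper(0.)
bot.reach(lev(0,.06),DOWN);st("above lever")
z=.02
while z>-.025:
    bot.servo_line(lev(0,z),velocity=.06)
    f=get_obs()["wrist_force"]
    if f[2]>2.5: break
    z-=.003
st("contact dz%.3f"%z)
E
```

```text
up t25.4 p [0.5646 0.0461 0.2098] F [0.5 0.7 0.3] w0.0540 g0.0
above lever t27.4 p [ 0.6003 -0.1708  0.2997] F [-0.5  0.4 -0.6] w0.0003 g0.0
contact dz-0.001 t30.0 p [ 0.6007 -0.1717  0.2396] F [-2.8  1.   6.7] w-0.0003 g3.5
```

View pics/post4.png

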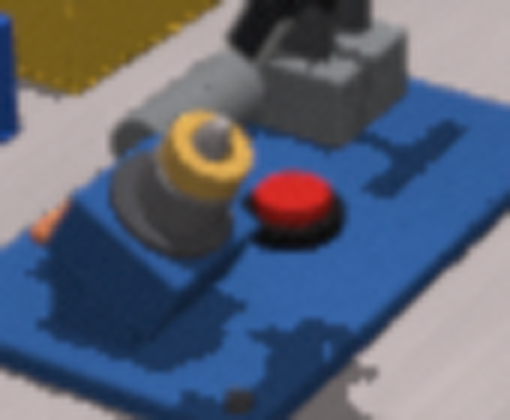

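The stack is home: the collar at crop (205,155) sits flush on the roller, with the tip showing through it. Handle contact came exactly at the modelled height, so I'll pump.

```bash
python3 - <<'E'
from workcell import *
from h import *
for k in range(3):
    print("stroke",k);down(.06,.60,0,step=.18);bot.dwell(.15);st("bottom")
    for th in (.4,.2,0): bot.servo_line(lev(th,.004),velocity=.15)
    bot.servo_line(lev(0,.02),velocity=.1);bot.dwell(.4);st("top")
r=vision.read_camera("side")
cv2.imwrite("pics/end.png",cv2.resize(r["frame"][130:250,255:375,::-1],(560,560),interpolation=cv2.INTER_CUBIC))
E
```

```text
stroke 0
th0.06 [-0.8  1.   5.1]
th0.24 [-7.6  0.3 12.6]
th0.42 [-6.5 -1.9 11.7]
th0.60 [-4.5 -1.3 10.8]
bottom t31.6 p [ 0.5527 -0.1741  0.1662] F [-5.  -1.4 10.8] w-0.0001 g5.3
top t33.4 p [ 0.6005 -0.1715  0.2596] F [ 0.5 -0.3 -0.7] w0.0002 g0.0
stroke 1
th0.06 [-15.6   0.   22.5]
th0.24 [-9.   0.4 14. ]
th0.42 [-5.5 -1.2 11.5]
th0.60 [-4.4 -1.4 10.3]
bottom t35.2 p [ 0.5523 -0.1741  0.166 ] F [-4.2 -1.9 11.6] w-0.0000 g5.4
top t37.0 p [ 0.6005 -0.1715  0.2596] F [0.7 0.3 0.5] w0.0000 g0.0
stroke 2
th0.06 [-14.6  -0.3  22.5]
th0.24 [-8.9  0.1 13.7]
th0.42 [-6.9 -1.8 11.2]
th0.60 [-3.6 -2.3 11.5]
bottom t38.9 p [ 0.5523 -0.1741  0.1659] F [-3.7 -1.8 10.3] w-0.0003 g5.3
top t40.6 p [ 0.6005 -0.1715  0.2596] F [-0.2 -0.2  0.1] w-0.0000 g0.0
```

View pics/end.png

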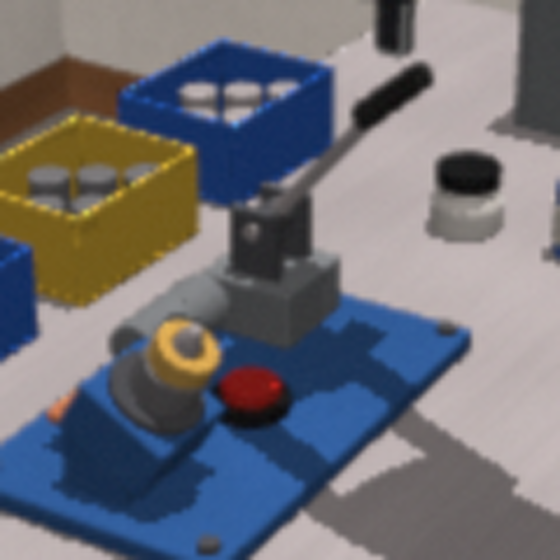

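All three strokes reached about 0.59 rad by the tool position, and the stack is still home with the lever up at crop (395,95). I'll do one extra gentle stroke to the bottom stop, which verifies the angle calibration.

```bash
python3 - <<'E'
from workcell import *
from h import *
down(.06,.60,0,step=.27)
th=.60
while th<.66:
    th+=.005;bot.servo_line(lev(th),velocity=.05);f=get_obs()["wrist_force"]
    if f[2]>18: break
o=st("stop th%.3f"%th);print("actual th",np.radians(50)-np.arcsin((o["position"][2]-.027-.098)/.15))
for t in (.4,.2,0): bot.servo_line(lev(t,.004),velocity=.15)
bot.servo_line(lev(0,.08),velocity=.2);bot.dwell(.5);st("end")
E
```

```text
th0.06 [-15.4  -0.1  23. ]
th0.33 [-7.5 -0.9 12.1]
th0.60 [-3.7 -1.8 10.4]
stop th0.635 t44.0 p [ 0.5511 -0.1742  0.1619] F [-8.  -0.4 19.4] w0.0003 g9.8
actual th 0.6243225141051854
end t46.1 p [ 0.6006 -0.1715  0.3196] F [-0.2  0.3 -0.3] w0.0002 g0.0
```

The stop was felt at 0.624 rad (0.62 nominal), so the earlier strokes did reach about 0.59. Handing in.

```bash
python3 -c "
from workcell import *
print(hand_in())"
```

```text
the job is handed in; nothing more can be done
None
```

I handed the job in at about 46 s: roller and collar fully home on the post, four full lever strokes with the lever back up after each, and the arm kept clear of the red button and bystanders; the judge gave no verdict.

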